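Set the centrifuge's speed selector to 5 and press start

ROBOT

A 6-joint arm with a two-finger parallel gripper is mounted at the origin on the work surface. World frame = base frame: x ahead of the robot, y to its left, z up, the work surface at z = 0. Lengths are in m, angles in degrees, forces in N, time in s.
With the tool pointing down it reaches from about 0.275 to 0.825 m from the base axis. Payload 5.2 kg.
Tool frame: the origin (TCP) lies midway between the tips of the shut fingers; the grasp point (between the pads) lies 19 mm behind it (bot.hold_point_z is the distance from the TCP to the grasp point, in m); x points along the fingers, y is the direction in which the jaws open and shut, and the axes are right-handed (so a half turn about x gives the same grasp; the last joint's range is limited). The gripper opens to 93 mm and grips with 3 to 60 N. Pads are 15 mm wide; open, the fingers measure 128 mm over their backs; the gripper's body (75 mm by 188 mm) begins 65 mm behind the grasp point.
Start: joints at [65.386, 14.817, 87.949, -0, 77.235, -11.62], TCP at [0.124, 0.536, 0.219] pointing down, gripper open.
Joint ranges: [-179.93, 179.93], [-52.35, 119.4], [10.71, 147.94], [-69.91, 249.91], [12.55, 155.21], [-178.61, 178.61]. Speed limits (degrees/s): [147.25, 147.25, 180, 180, 180, 180].

INTERFACE

Orientations are given as a 3x3 rotation matrix whose columns are the frame's x, y, z axes.
In Python, from bench import bot gives the robot as it stands. The module is installed in compiled form; this text tells all that it offers.
- The arm moves only by the tool jog_arm, never from a script. Its argument "motion" is a list of rows, each a list of 4 numbers: the shift along the tool's x, y, z in mm, then the turn about the tool's x in rad. A call has exactly 10 rows; each row shifts and turns the commanded pose from where the row before left it, along the tool's axes as they then stand; what a row does not reach is not made up. A row lasts 1/8 s, in which the tool goes at most 62.5 mm and 10.7 degrees, less where a joint would pass 70% of its speed; a pose out of reach is approached as far as the arm can. A call is refused whole if a number of a shift passes 62.5 or a number of a turn 0.188, either way. A call with a gripper value outside its range is refused whole. "claw" is the finger opening in mm, from 0 to 93, set as the call begins (left out, the last holds). The fingers move at their own pace and stop on an object; "force" is the grip in N (left out, the last holds). Time passes only in rows, so rows that do not move let the fingers close, or fill a call up. It gives the time, the measured TCP pose, the force and the opening at its end, in the units of the state.
- bot.observe(): the state, without advancing time (a new reading comes with each control period).
- bot.camera(name): name is "scene" or "top"; returns the picture (384x512x3 uint8, red, green, blue); there is no depth.
- bot.camera_model(name): a dict with "camera_matrix" (3x3 intrinsics, pixels), "cam_to_world" (4x4, takes a point from camera to world coordinates). Camera axes: x right, y down, z forward; pixel columns grow to the right and rows downward; lengths in m; the calibration is good to about 2 mm. A picture is of the moment at which its call begins. camera_model takes no time and is no camera call.
- bot.hand_in(): hands the job in, once; it reports no verdict.
The state is a dict: "time_s": time; "qpos": joint angles; "qd": joint speeds; "effort": joint torques, N m; "eef_pos": TCP position; "eef_rot": TCP orientation; "ft_force": force on the tool from outside, world axes, zero at the start; "wrist_torque": the same for the moment, N m; "grip_width": finger opening in m.
Only numpy, scipy, OpenCV 4.12 (cv2) and the standard library are available. Lean on these libraries where they do the work, as an engineer would, in place of code of your own. Each camera call takes 0.05 s, during which the arm holds its last target.

TASK

Set the centrifuge's speed to 5: with a fingertip, gently push the lever of the round speed selector clockwise, click by click, until it rests in the fifth click after the wide zero mark, without going past it. Then press the round start button beside it all the way in and let it come back out. Only push with the fingers: do not pinch or straddle the lever, and leave the jar, the tube rack and the bottle where they are.

Things in the scene. Friction and masses are not known exactly. Their poses are not given: they have to be found in the camera images.
- centrifuge: White bench centrifuge, fixed. Origin: on the table right under the selector's axis; x points from its front to its lid, y to its left, z up. Flat grey deck 140 mm above the table: 70 mm in front of the axis, 70 mm behind it, 180 mm to each side; behind that a lid up to 23 mm higher. Mark 0 lies 105 degrees anticlockwise (from above) of the x axis as seen from the selector's axis.
- speed (a joint): Angle of the speed selector, rad: 0 at setting 0, growing clockwise from above; one click = 0.5236 (30 degrees), setting 5 = 2.618, last setting 7 = 3.665. Starts at 0, 1, 2 or 3. It rests only in clicks: a sprung detent resists (about 2 N at the lever) up to half-way to the next click, then snaps the selector on into that click by itself.
- selector: Black lever on the selector's aluminium disc (100 mm diameter, top 12 mm above the deck), turning with it. One-sided bar from the axis to 50 mm out, 10 mm thick, 28 mm tall; round hub 26 mm wide, 30 mm tall, at the axis; white line on top. Origin: on the axis, on the disc's top, 152 mm above the table; x points along the lever to its free end and the mark it is set to, z up.
- lever_end (a point): Centre of the lever's free end face, 50 mm from the axis, half-way up its height (166 mm above the table).
- mark_zero (a point): Centre of the wide flat white mark (18 mm) of setting 0 on the deck, 60 mm from the selector's axis. Seven narrow marks (4 mm) for settings 1 to 7 follow clockwise from it round the selector, 30 degrees apart.
- start (a joint): Travel of the start button, m: 0 out, 0.006 fully in; a spring brings it back; about 4 N when fully in.
- start_top (a point): Centre of the top of the start button, a grey round cap of 36 mm diameter in a black round housing, 130 mm to the right of the selector's axis and 20 mm nearer the front. It is pressed straight down.
- jar_mid (a point): Centre of a small loose capped jar (34 mm diameter, 50 mm tall) standing on the deck left of the selector. Leave it alone.
- rack_mid (a point): Centre of the block (130 x 70 x 45 mm) of a loose tube rack with capped tubes (68 mm tall in all), on the table left of the centrifuge. Leave it alone.
- bottle_mid (a point): Centre of a loose white bottle (64 mm diameter, 150 mm tall), on the table right of the centrifuge. Leave it alone.

How it is judged:
By the outcome, as a careful person would: the job done as asked, in the order asked, and still so for the second after the job is handed in, with the robot touching nothing.
It also fails if it takes over 51 s, if anything falls off the work surface, if the arm or the gripper's body presses on something with over 40 N, if the wrist force passes 120 N, or if a joint passes its speed limit or range.

## Working session

There is one attempt and no reset: what is moved stays moved. The work goes in short steps, Python scripts to look and compute and a tool call to move; the robot and the scene stay as the last step left them, time stands still between calls to the robot, and variables do not carry over. Pictures are saved under pics/ and viewed, and the job is handed in when it is done.

Besides the shell and the picture viewer there is one more tool, called after "Request:" as name([rows], argument=value, ...), one row to a line, values as JSON. jog_arm: Moves the arm, as the interface text tells. Its arguments: {"type":"object","properties":{"motion":{"type":"array","items":{"type":"array","items":{"type":"number"}}},"claw":{"type":"number"},"force":{"type":"number"}},"required":["motion"]}

```bash
mkdir -p pics; python3 - <<'E'
from bench import bot
import cv2
for n in("scene","top"):
    im=bot.camera(n); cv2.imwrite(f"pics/{n}0.png",im[:,:,::-1]); m=bot.camera_model(n); print(m)
print(bot.observe(), bot.hold_point_z)
E
```

```text
{'camera_matrix': array([[457.70717507,   0.        , 262.80874678],
       [  0.        , 457.70717507, 195.08102789],
       [  0.        ,   0.        ,   1.        ]]), 'cam_to_world': array([[-7.44930301e-01,  3.60233425e-01, -5.61525356e-01,
         1.29350551e+00],
       [ 6.67142204e-01,  4.02684325e-01, -6.26710949e-01,
         8.16012519e-01],
       [ 3.55227572e-04, -8.41473240e-01, -5.40298677e-01,
         7.82397509e-01],
       [ 0.00000000e+00,  0.00000000e+00,  0.00000000e+00,
         1.00000000e+00]])}
{'camera_matrix': array([[432.8504914 ,   0.        , 256.77598436],
       [  0.        , 432.8504914 , 195.83364235],
       [  0.        ,   0.        ,   1.        ]]), 'cam_to_world': array([[ 4.56544325e-03, -9.85644625e-01,  1.68771531e-01,
         4.24996494e-01],
       [-9.99812055e-01, -1.31913395e-03,  1.93420530e-02,
         5.63450860e-02],
       [-1.88417583e-02, -1.68828116e-01, -9.85465400e-01,
         1.33497110e+00],
       [ 0.00000000e+00,  0.00000000e+00,  0.00000000e+00,
         1.00000000e+00]])}
{'time_s': 0.1, 'qpos': array([ 6.53864465e+01,  1.48551851e+01,  8.80019586e+01, -2.96551529e-03,
        7.72347788e+01, -1.16188799e+01]), 'qd': array([ 0.15243656, -0.17626062, -0.05598258,  0.03437923, -0.07001071,
        0.07832064]), 'effort': array([ 2.03130949e-03, -4.38206756e+01, -2.84643441e+01,  7.17878784e-02,
        3.62741912e-02, -7.60349258e-05]), 'eef_pos': array([0.12346131, 0.53547903, 0.21791984]), 'eef_rot': array([[-6.22312657e-04,  2.24848798e-01,  9.74393468e-01],
       [-1.47959832e-03,  9.74392383e-01, -2.24849493e-01],
       [-9.99998712e-01, -1.58163762e-03, -2.73690810e-04]]), 'ft_force': array([-0.50318774,  1.02857993,  0.51008454]), 'wrist_torque': array([ 0.05388411,  0.01430224, -0.01523644]), 'grip_width': 0.09282363941794143} 0.0188
```

View pics/top0.png

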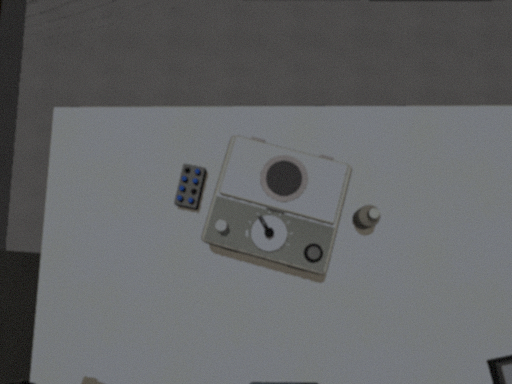

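View pics/scene0.png

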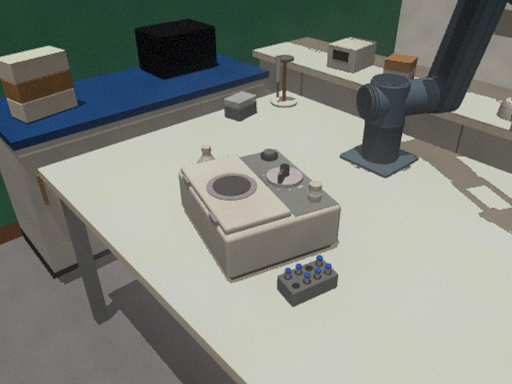

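```bash
cat > h.py <<'E'
import numpy as np,cv2
from bench import bot
def ray(n,uv,z):
    m=bot.camera_model(n);K=m["camera_matrix"];T=m["cam_to_world"]
    d=T[:3,:3]@np.linalg.solve(K,[uv[0],uv[1],1.]);o=T[:3,3]
    return o+d*(z-o[2])/d[2]
def px(n,p):
    m=bot.camera_model(n);K=m["camera_matrix"];T=m["cam_to_world"]
    c=T[:3,:3].T@(np.array(p)-T[:3,3]);q=K@c;return q[:2]/q[2]
def crop(src,dst,x0,y0,w,h,s):
    im=cv2.imread(src)[y0:y0+h,x0:x0+w]
    im=cv2.resize(im,None,fx=s,fy=s,interpolation=cv2.INTER_CUBIC)
    im=cv2.convertScaleAbs(im,alpha=1.6);cv2.imwrite(dst,im)
E
python3 - <<'E'
from h import *
crop("pics/top0.png","pics/top0c.png",195,190,150,95,5)
crop("pics/scene0.png","pics/scene0c.png",225,135,120,80,6)
E
```

```text
(no output)
```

View pics/top0c.png

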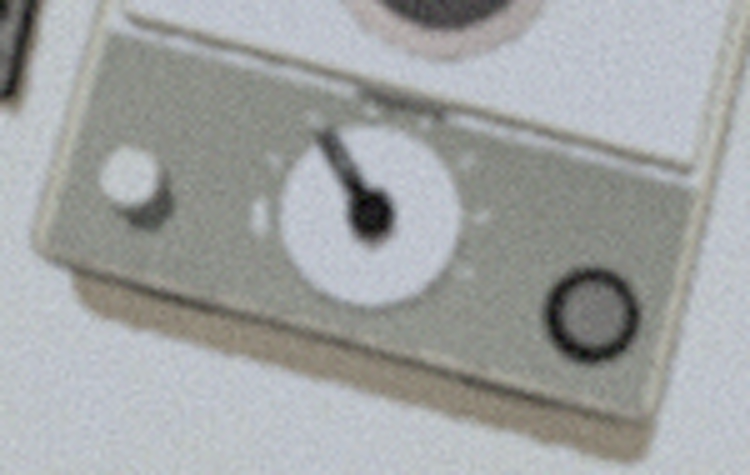

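View pics/scene0c.png

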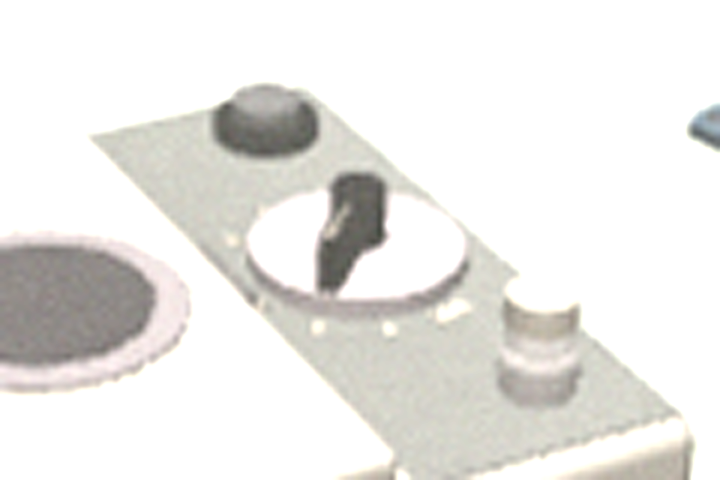

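The top crop shows the zero mark at crop (260,215), the lever pointing at mark 2 (315,118), the disc at about (370,215), and the button at (592,315). The jar is at (130,178). Next I'll measure these.

```bash
python3 - <<'E'
from h import *
im=cv2.imread("pics/top0.png").astype(int)
sub=im[190:285,195:345]
# disc: fit ellipse to bright contour around
g=cv2.GaussianBlur(cv2.resize(sub.astype(np.uint8),None,fx=5,fy=5,interpolation=cv2.INTER_CUBIC),(0,0),4).min(2)
print(g[215,300],g[215,245],g[280,370],g[350,370],g[315,592],g[315,553])
m=(g>np.mean([g[280,370],g[280,250]])).astype(np.uint8)
cs,_=cv2.findContours(m,cv2.RETR_LIST,cv2.CHAIN_APPROX_NONE)
for c in cs:
    a=cv2.contourArea(c)
    if 80<a<60000:
        x,y,w,h=cv2.boundingRect(c); mu=c[:,0].mean(0)
        print('bright',a,x,y,w,h)
        if 15000<a<40000:
            e=cv2.fitEllipse(cv2.convexHull(c)); print(e); uv=np.array(e[0])+.5; D=uv/5-.5+[195,190]; O=ray("top",D,.152); print("disc",D,O)
            print("diam",np.linalg.norm(ray("top",D+[e[1][1]/10,0],.152)-O)*2)
m=(g<np.mean([g[315,592],g[315,553]])).astype(np.uint8)
cs,_=cv2.findContours(m,cv2.RETR_EXTERNAL,cv2.CHAIN_APPROX_NONE)
for c in cs:
    a=cv2.contourArea(c)
    if a>1000:
        x,y,w,h=cv2.boundingRect(c); print('dark',a,x,y,w,h,cv2.fitEllipse(c),cv2.minAreaRect(c))
        if x>500:
            B=np.array(cv2.fitEllipse(c)[0])/5-.4+[195,190]
            for z in (.14,.15,.16): print("button",B,z,ray("top",B,z))
def P(x,y,z): return ray("top",np.array([x+.5,y+.5])/5-.5+[195,190],z)
for n,(x,y) in dict(m0=(260,215),m1=(275,160),m2=(315,118),m5=(467,160),m6=(483,216),m7=(467,272)).items():
    p=P(x,y,.14);d=p-O;print(n,p,np.degrees(np.arctan2(d[1],d[0])),np.hypot(d[0],d[1]))
p=P(325,135,.18);d=p-O;print("tip",p,np.degrees(np.arctan2(d[1],d[0])),np.hypot(d[0],d[1]))
a=P(50,250,.14);b=P(650,415,.14);d=a-b;print("front edge",a,b,np.degrees(np.arctan2(d[1],d[0]))-90,np.hypot(*d[:2]))
print("jar",P(130,178,.19))
E
```

```text
119 88 119 67 73 26
bright 335.5 252 201 15 31
bright 127.0 646 169 28 11
bright 123.5 572 149 31 10
bright 2301.5 101 147 55 55
bright 125.5 518 134 29 11
bright 19909.5 280 126 183 179
((369.8963623046875, 214.74176025390625), (177.25473022460938, 180.5839080810547), 93.41301727294922)
disc [268.57927246 232.54835205] [0.52586533 0.04684459 0.152     ]
diam 0.09856635015036012
bright 133.0 461 119 26 10
bright 374.0 278 69 70 23
bright 278.5 221 54 41 15
bright 159.0 440 46 23 14
bright 193.5 167 39 28 12
dark 6646.5 545 270 94 93 ((591.480224609375, 315.54339599609375), (91.42337799072266, 92.61837005615234), 155.93911743164062) ((591.2000122070312, 315.9000244140625), (93.02042388916016, 90.78435516357422), 63.43495178222656)
button [312.89604492 252.7086792 ] 0.14 [ 0.47214412 -0.07433172  0.14      ]
button [312.89604492 252.7086792 ] 0.15 [ 0.47174957 -0.07323817  0.15      ]
button [312.89604492 252.7086792 ] 0.16 [ 0.47135502 -0.07214461  0.16      ]
dark 1599.5 346 174 45 63 ((367.9319763183594, 208.5630645751953), (35.86296463012695, 65.64566802978516), 153.29571533203125)
[... 500 characters left out ...]
52656621 0.10744453 0.14      ] 89.33736953839707 0.06060399564604709
m1 [0.55710481 0.09937791 0.14      ] 59.2617359512392 0.06112000225923885
m2 [0.5806312  0.07728235 0.14      ] 29.064418072306818 0.06265586819120522
m5 [ 0.55736879 -0.00701759  0.14      ] -59.6770506301767 0.06239873791428965
m6 [ 0.52637927 -0.01559349  0.14      ] -89.52840032324772 0.06244019198812762
m7 [ 0.49560685 -0.00654821  0.14      ] -119.54086029241347 0.06137072742503724
tip [0.56623338 0.07117121 0.18      ] 31.07403575894186 0.0471313464789975
front edge [0.50690294 0.22326996 0.14      ] [ 0.41875631 -0.10506456  0.14      ] -15.027618986122647 0.33996085992128144
jar [0.54177737 0.1746136  0.19      ]
```

Request:
jog_arm([
  [-3,-17,25,0],
  [-3,-17,25,0],
  [-3,-17,25,0],
  [-3,-17,25,0],
  [-3,-17,25,0],
  [-3,-17,25,0],
  [-3,-17,25,0],
  [-3,-17,25,0],
  [-3,-17,25,0],
  [-3,-17,25,0],
], claw=0, force=20)

```text
time_s: 1.35
eef_pos: [0.3294, 0.3132, 0.2485]
eef_rot: [[-0.001, 0.225, 0.974], [-0.0, 0.974, -0.225], [-1.0, -0.0, -0.0]]
ft_force: [0.4, -0.2, -0.5]
grip_width: 0.0011
```

Request:
jog_arm([
  [0,-17,25,0],
  [0,-17,25,0],
  [0,-17,25,0],
  [0,-17,25,0],
  [0,-17,25,0],
  [0,-17,25,0],
  [0,-17,25,0],
  [0,-17,25,0],
  [0,-17,25,0],
  [0,-17,25,0],
])

```text
time_s: 2.6
eef_pos: [0.5347, 0.0914, 0.2482]
eef_rot: [[-0.001, 0.225, 0.974], [0.0, 0.974, -0.225], [-1.0, -0.0, -0.001]]
ft_force: [0.5, -0.3, -0.5]
grip_width: 0.0002
```

Request:
jog_arm([
  [0,0,0,-0.167],
  [0,0,0,-0.167],
  [0,0,0,-0.167],
  [0,0,0,-0.167],
  [0,0,0,-0.167],
  [0,0,0,-0.167],
  [0,0,0,0],
  [0,0,0,0],
  [0,0,0,0],
  [0,0,0,0],
])

```text
time_s: 3.85
eef_pos: [0.5344, 0.0922, 0.2486]
eef_rot: [[-0.0, -0.699, 0.715], [0.0, 0.715, 0.699], [-1.0, 0.0, 0.0]]
ft_force: [-0.8, 0.9, 1.0]
grip_width: 0.0002
```

```bash
cat >> h.py <<'E'
O=np.array([.5258,.0470])
def rep():
    s=bot.observe();p=s["eef_pos"];R=s["eef_rot"]
    d=R.T@np.array([O[0]-p[0],O[1]-p[1],0])*1000
    print("t",s["time_s"],"p",p,"z-axis ang",np.degrees(np.arctan2(R[1,2],R[0,2])),"axis in tool y,z mm",d[1:],"F",s["ft_force"],"w",s["grip_width"],"R0",R[:,0]);return s
E
python3 - <<'E'
from h import *
rep()
for n in("scene","top"): cv2.imwrite(f"pics/{n}1.png",bot.camera(n)[:,:,::-1])
crop("pics/top1.png","pics/top1c.png",195,190,150,95,5)
E
```

```text
t 3.85 p [0.53437995 0.09221006 0.24864248] z-axis ang 44.36187074482486 axis in tool y,z mm [-26.32339789 -37.74444769] F [-0.81324556  0.91799458  1.03248051] w 0.0002383893642958293 R0 [-3.31078628e-05  3.74403348e-05 -9.99999999e-01]
```

View pics/scene1.png

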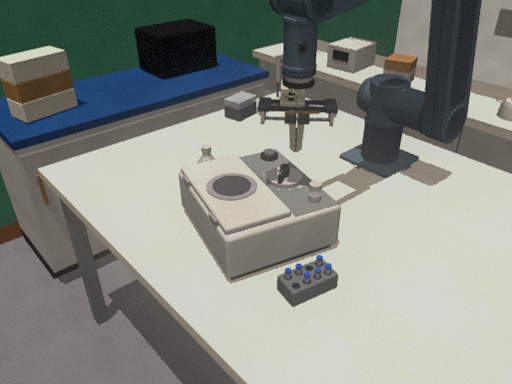

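The arm is above the dial and the shut fingers are clear of everything. I'll descend behind the lever, on its anticlockwise side.

Request:
jog_arm([
  [12,0,0,0],
  [12,0,0,0],
  [12,0,0,0],
  [12,0,0,0],
  [12,0,0,0],
  [10,0,0,0],
  [8,0,0,0],
  [5,0,0,0],
  [3,0,0,0],
  [0,0,0,0],
])

```text
time_s: 5.2
eef_pos: [0.5344, 0.0922, 0.1627]
eef_rot: [[0.0, -0.7, 0.714], [-0.0, 0.714, 0.7], [-1.0, -0.0, 0.0]]
ft_force: [-0.2, 0.7, -0.6]
grip_width: 0.0008
```

```bash
python3 - <<'E'
from h import *
rep()
for n in("scene","top"): cv2.imwrite(f"pics/{n}2.png",bot.camera(n)[:,:,::-1])
crop("pics/top2.png","pics/top2c.png",195,190,150,95,5)
crop("pics/scene2.png","pics/scene2c.png",225,115,120,100,6)
off,r=26.3,37.7
for a in (.06,.07,.08):
  c,s=np.cos(a),np.sin(a); print(a,-off*(1-c)-r*s, off*s-r*(1-c))
E
```

```text
t 5.2 p [0.5344483  0.09220625 0.16265173] z-axis ang 44.41464279257831 axis in tool y,z mm [-26.23806616 -37.81483803] F [-0.1648133   0.74209098 -0.61429309] w 0.0007916138016298593 R0 [ 8.59069132e-05 -2.17308229e-05 -9.99999996e-01]
0.06 -2.307968843979191 1.509213725966591
0.07 -2.7012540379637326 1.7471695945257522
0.08 -3.0968990868789197 1.9811807789979947
```

View pics/scene2c.png

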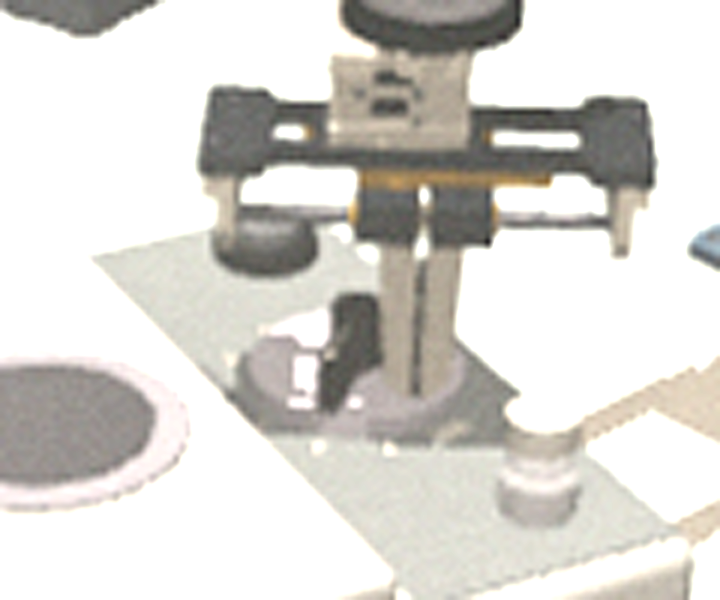

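View pics/top2c.png

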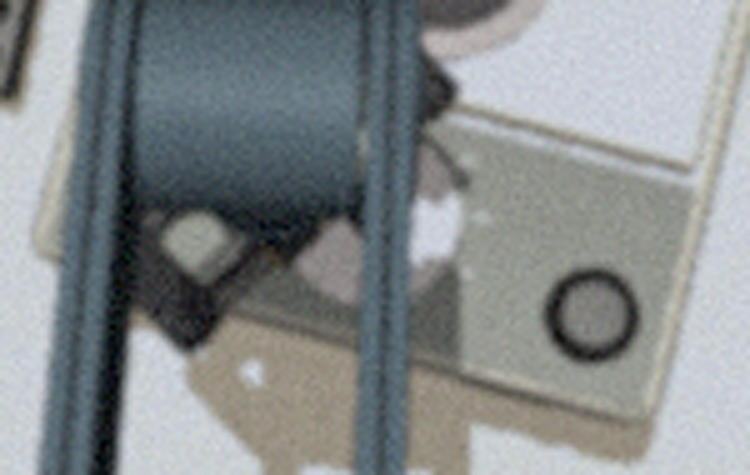

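Request:
jog_arm([
  [0,-2.7,1.75,0.07],
  [0,-2.7,1.75,0.07],
  [0,-2.7,1.75,0.07],
  [0,-2.7,1.75,0.07],
  [0,-2.7,1.75,0.07],
  [0,-2.7,1.75,0.07],
  [0,-2.7,1.75,0.07],
  [0,-2.7,1.75,0.07],
  [0,-2.7,1.75,0.07],
  [0,-2.7,1.75,0.07],
])

```text
time_s: 6.55
eef_pos: [0.5618, 0.0766, 0.163]
eef_rot: [[0.001, -0.073, 0.997], [0.001, 0.997, 0.073], [-1.0, 0.001, 0.001]]
ft_force: [0.7, 2.1, 0.2]
grip_width: 0.0005
```

```bash
python3 - <<'E'
from h import *
rep()
for n in("scene",): cv2.imwrite(f"pics/{n}3.png",bot.camera(n)[:,:,::-1])
crop("pics/scene3.png","pics/scene3c.png",225,115,120,100,6)
E
```

```text
t 6.55 p [0.56176086 0.0766255  0.16302271] z-axis ang 4.189413548670139 axis in tool y,z mm [-26.91922557 -38.02902145] F [0.7413241  2.09257357 0.17785045] w 0.0005075334245477462 R0 [ 7.09430884e-04  8.39434674e-04 -9.99999396e-01]
```

View pics/scene3c.png

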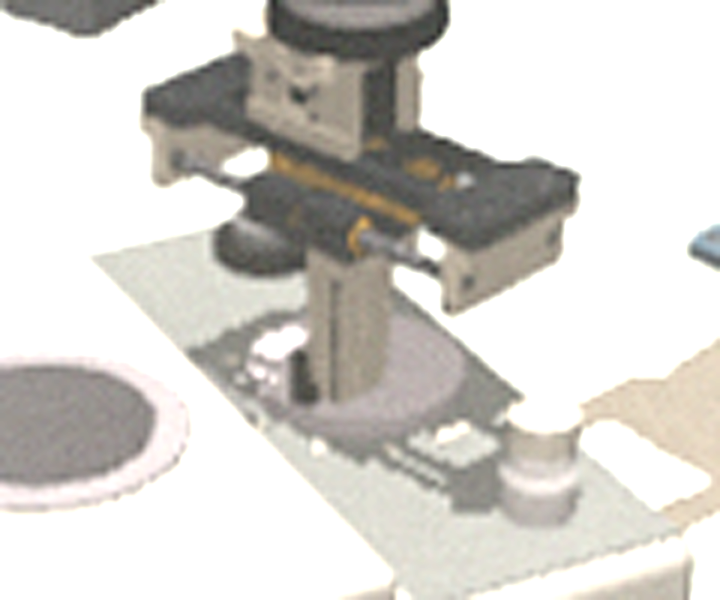

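```bash
cat >> h.py <<'E'
def lev(th,name="scene"):
    e=np.array([np.cos(np.radians(th)),np.sin(np.radians(th))]);t=np.array([-e[1],e[0]])
    return {(s,z):px(name,[*(O+.05*e+s*.005*t),z]) for s in(-1,1) for z in(.152,.18)}
def c6(uv,x0=225,y0=115): return np.round(((np.array(uv)-[x0,y0])+.5)*6-.5).astype(int)
E
python3 - <<'E'
from h import *
for th in (29.5,20,15,10,5,0,-5): print(th,{k:c6(v).tolist() for k,v in lev(th).items()})
E
```

```text
29.5 {(-1, 0.152): [315, 413], (-1, 0.18): [316, 358], (1, 0.152): [337, 417], (1, 0.18): [338, 362]}
20 {(-1, 0.152): [298, 408], (-1, 0.18): [299, 353], (1, 0.152): [319, 414], (1, 0.18): [320, 359]}
15 {(-1, 0.152): [290, 405], (-1, 0.18): [291, 350], (1, 0.152): [309, 411], (1, 0.18): [310, 357]}
10 {(-1, 0.152): [283, 402], (-1, 0.18): [283, 347], (1, 0.152): [301, 409], (1, 0.18): [302, 354]}
5 {(-1, 0.152): [276, 398], (-1, 0.18): [277, 344], (1, 0.152): [293, 406], (1, 0.18): [293, 351]}
0 {(-1, 0.152): [270, 394], (-1, 0.18): [270, 340], (1, 0.152): [285, 403], (1, 0.18): [286, 348]}
-5 {(-1, 0.152): [264, 390], (-1, 0.18): [265, 336], (1, 0.152): [278, 399], (1, 0.18): [278, 345]}
```

The lever end is at crop (290–318, 350–405), which puts the lever at about 15–16°, or setting ~2.47, just short of the half-way point. Contact force is about 2 N. The fingertip is thinner than I assumed (half-thickness ~12.7 mm). Another 40° brings the pushed lever to ~3.8.

Request:
jog_arm([
  [0,-2.7,1.75,0.07],
  [0,-2.7,1.75,0.07],
  [0,-2.7,1.75,0.07],
  [0,-2.7,1.75,0.07],
  [0,-2.7,1.75,0.07],
  [0,-2.7,1.75,0.07],
  [0,-2.7,1.75,0.07],
  [0,-2.7,1.75,0.07],
  [0,0,0,0],
  [0,0,0,0],
])

```text
time_s: 7.85
eef_pos: [0.5714, 0.0527, 0.1627]
eef_rot: [[-0.0, 0.464, 0.886], [-0.0, 0.886, -0.464], [-1.0, -0.0, 0.0]]
ft_force: [-0.0, 0.5, 0.1]
grip_width: 0.0006
```

```bash
python3 - <<'E'
from h import *
rep()
for n in("scene","top"): cv2.imwrite(f"pics/{n}4.png",bot.camera(n)[:,:,::-1])
crop("pics/scene4.png","pics/scene4c.png",225,115,120,100,6)
crop("pics/top4.png","pics/top4c.png",195,190,150,95,5)
for th in (-0.5,-15,-20,-25,-30.5,-35): print(th,{k:c6(v).tolist() for k,v in lev(th).items()})
E
```

```text
t 7.85 p [0.57143012 0.05274124 0.16274505] z-axis ang -27.67717178577085 axis in tool y,z mm [-26.27901804 -37.74232345] F [-0.01878118  0.48021049  0.1483025 ] w 0.0005537578457514858 R0 [-6.83142140e-05 -1.75280556e-04 -9.99999982e-01]
-0.5 {(-1, 0.152): [269, 394], (-1, 0.18): [270, 339], (1, 0.152): [284, 402], (1, 0.18): [285, 348]}
-15 {(-1, 0.152): [255, 381], (-1, 0.18): [256, 327], (1, 0.152): [266, 391], (1, 0.18): [266, 337]}
-20 {(-1, 0.152): [252, 376], (-1, 0.18): [253, 322], (1, 0.152): [261, 387], (1, 0.18): [261, 333]}
-25 {(-1, 0.152): [250, 372], (-1, 0.18): [250, 318], (1, 0.152): [256, 382], (1, 0.18): [257, 328]}
-30.5 {(-1, 0.152): [248, 366], (-1, 0.18): [249, 312], (1, 0.152): [253, 377], (1, 0.18): [253, 323]}
-35 {(-1, 0.152): [248, 362], (-1, 0.18): [248, 308], (1, 0.152): [250, 373], (1, 0.18): [251, 319]}
```

View pics/scene4c.png

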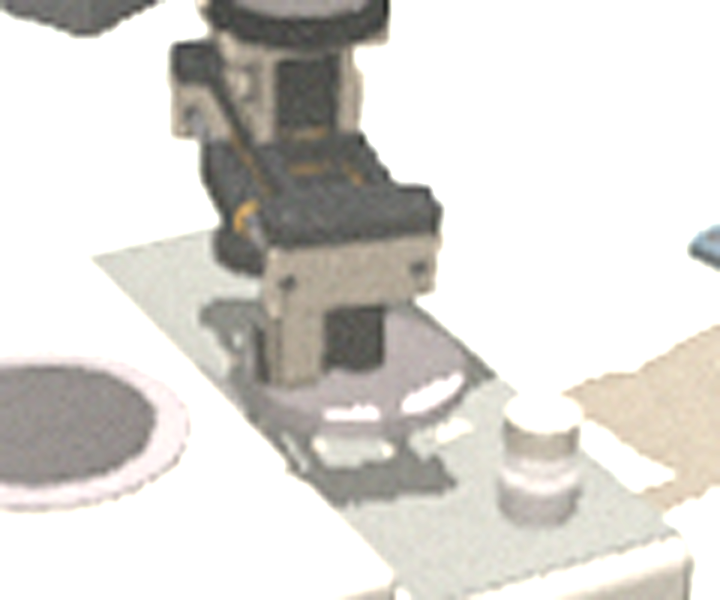

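View pics/top4c.png

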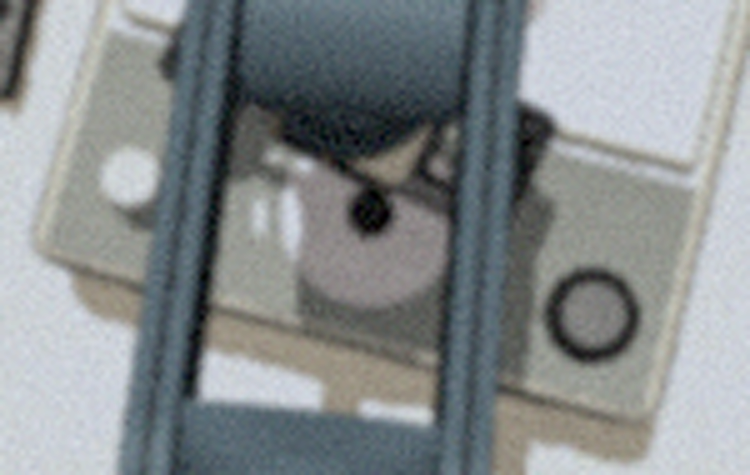

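```bash
python3 - <<'E'
from h import *
crop("pics/scene4.png","pics/scene4d.png",258,155,40,35,18)
E
```

```text
(no output)
```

View pics/scene4d.png

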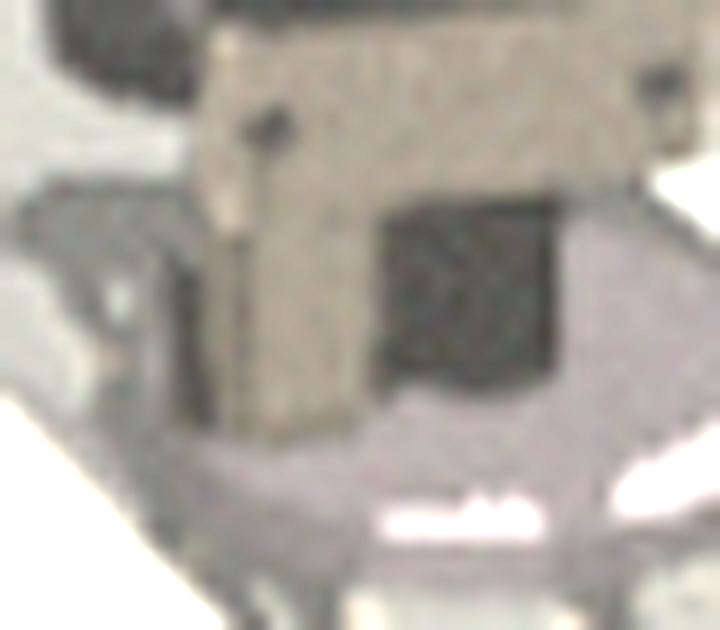

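The lever end edge gives about −14°, or setting ~3.48, and the finger is still in contact behind it. A further ~35° takes it through 4 and just past 4.5.

Request:
jog_arm([
  [0,-2.7,1.75,0.07],
  [0,-2.7,1.75,0.07],
  [0,-2.7,1.75,0.07],
  [0,-2.7,1.75,0.07],
  [0,-2.7,1.75,0.07],
  [0,-2.7,1.75,0.07],
  [0,-1.9,1.3,0.05],
  [0,-1.9,1.3,0.05],
  [0,-1.9,1.3,0.05],
  [0,-1.9,1.3,0.05],
])

```text
time_s: 9.2
eef_pos: [0.5669, 0.0251, 0.1628]
eef_rot: [[0.001, 0.894, 0.449], [-0.0, 0.449, -0.894], [-1.0, 0.001, 0.001]]
ft_force: [0.8, 0.2, 0.7]
grip_width: 0.0004
```

```bash
python3 - <<'E'
from h import *
rep()
for n in("scene","top"): cv2.imwrite(f"pics/{n}5.png",bot.camera(n)[:,:,::-1])
crop("pics/scene5.png","pics/scene5c.png",225,115,120,100,6)
crop("pics/top5.png","pics/top5c.png",195,190,150,95,5)
for th in (-30.5,-40,-45,-50,-60.5,-70): print(th,{k:c6(v).tolist() for k,v in lev(th).items()})
E
```

```text
t 9.2 p [0.56688348 0.02511737 0.16284274] z-axis ang -63.34033764410079 axis in tool y,z mm [-26.89724858 -37.98996671] F [0.82249988 0.23745607 0.67568367] w 0.00041608965935657365 R0 [ 9.82447150e-04 -1.06375743e-04 -9.99999512e-01]
-30.5 {(-1, 0.152): [248, 366], (-1, 0.18): [249, 312], (1, 0.152): [253, 377], (1, 0.18): [253, 323]}
-40 {(-1, 0.152): [248, 357], (-1, 0.18): [248, 303], (1, 0.152): [249, 368], (1, 0.18): [249, 314]}
-45 {(-1, 0.152): [249, 352], (-1, 0.18): [249, 299], (1, 0.152): [248, 363], (1, 0.18): [248, 309]}
-50 {(-1, 0.152): [251, 348], (-1, 0.18): [251, 294], (1, 0.152): [248, 358], (1, 0.18): [248, 305]}
-60.5 {(-1, 0.152): [257, 338], (-1, 0.18): [257, 285], (1, 0.152): [250, 348], (1, 0.18): [251, 295]}
-70 {(-1, 0.152): [266, 331], (-1, 0.18): [266, 277], (1, 0.152): [256, 340], (1, 0.18): [256, 287]}
```

View pics/scene5c.png

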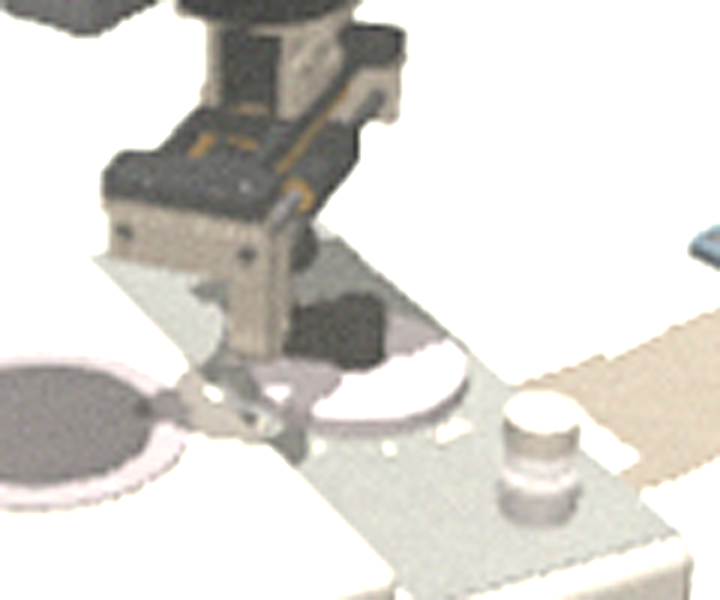

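View pics/top5c.png

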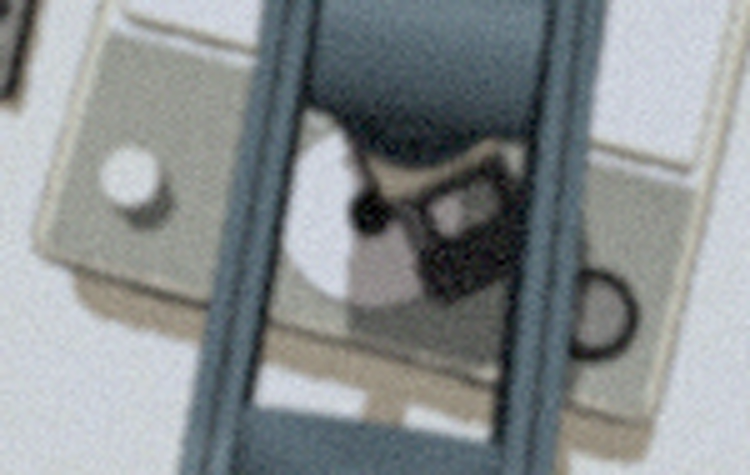

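Request:
jog_arm([
  [0,4,0,0],
  [0,1,0,0],
  [-4,0,0,0],
  [-10,0,0,0],
  [-15,0,0,0],
  [-15,0,0,0],
  [-15,0,0,0],
  [-10,0,0,0],
  [-1,0,0,0],
  [0,0,0,0],
])

```text
time_s: 10.55
eef_pos: [0.5707, 0.0274, 0.2323]
eef_rot: [[-0.001, 0.893, 0.449], [0.0, 0.449, -0.893], [-1.0, -0.001, -0.0]]
ft_force: [0.3, 0.9, 0.2]
grip_width: 0.0003
```

Request:
jog_arm([
  [0,-10,3,0],
  [0,-18,6,0],
  [0,-18,6,0],
  [0,-18,6,0],
  [0,-18,6,0],
  [0,-18,6,0],
  [0,-18,6,0],
  [0,-12,4,0],
  [0,-3,2,0],
  [0,0,0,0],
])

```text
time_s: 11.8
eef_pos: [0.4725, -0.0727, 0.2327]
eef_rot: [[0.0, 0.894, 0.449], [0.0, 0.449, -0.894], [-1.0, 0.0, 0.0]]
ft_force: [0.1, 0.4, 0.4]
grip_width: -0.0
```

```bash
python3 - <<'E'
from h import *
s=rep()
print((s["eef_rot"].T@(np.array([.472,-.0732,s["eef_pos"][2]])-s["eef_pos"]))*1000)
for n in("scene","top"): cv2.imwrite(f"pics/{n}6.png",bot.camera(n)[:,:,::-1])
crop("pics/scene6.png","pics/scene6c.png",225,115,120,100,6)
crop("pics/top6.png","pics/top6c.png",195,190,150,95,5)
E
```

```text
t 11.8 p [ 0.47254413 -0.07273687  0.23272585] z-axis ang -63.3262483358164 axis in tool y,z mm [101.33926076 -83.08705026] F [0.11566302 0.40074653 0.4033447 ] w -1.435611482034267e-05 R0 [ 3.89480363e-04  7.29400710e-05 -9.99999921e-01]
[-2.45709567e-04 -6.94128834e-01  1.69580253e-01]
```

View pics/scene6c.png

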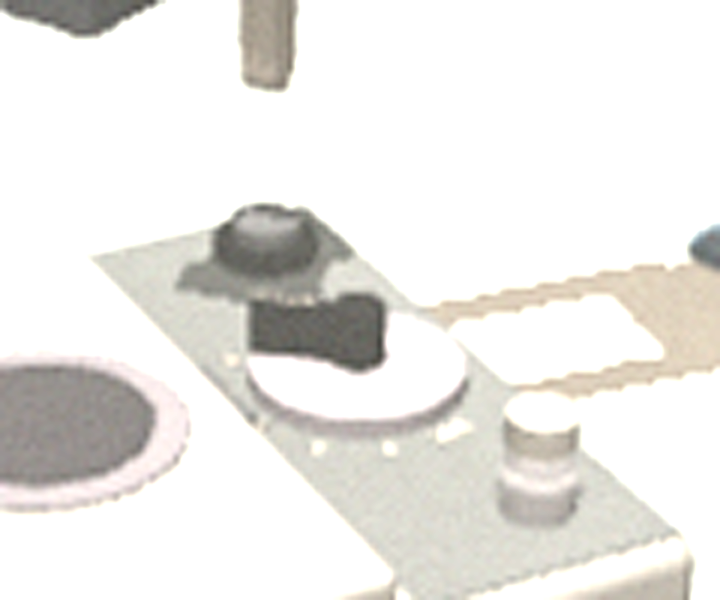

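View pics/top6c.png

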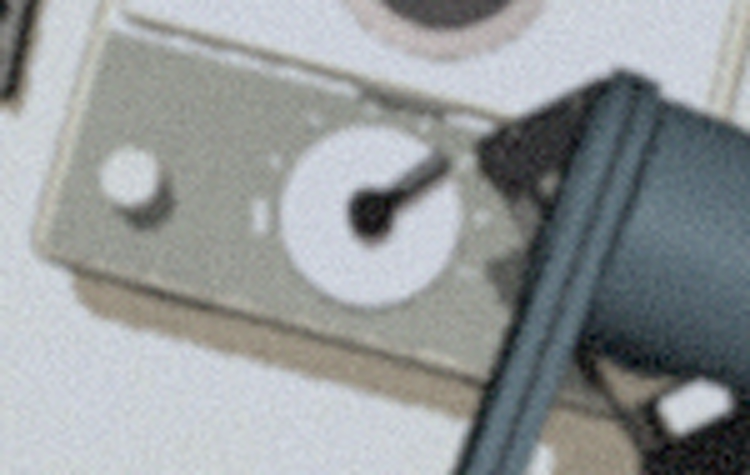

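The lever at top-crop (450,160) points at mark 5 (467,160). The tool is above the button, so I'll work out the button's height next.

```bash
python3 - <<'E'
from h import *
for z in (.15,.155,.16,.165,.17): print(z,c6(px("scene",[.472,-.0732,z])))
print(c6(px("scene",bot.observe()["eef_pos"])))
E
```

```text
0.15 [267 237]
0.155 [267 228]
0.16 [267 219]
0.165 [267 210]
0.17 [267 201]
[268  84]
```

The cap's top ellipse centre, at about (267,221), gives z ≈ 0.159. I'll descend to 0.166, then press slowly.

Request:
jog_arm([
  [10,0,0,0],
  [15,0,0,0],
  [15,0,0,0],
  [12,0,0,0],
  [8,0,0,0],
  [4,0,0,0],
  [2,0,0,0],
  [0,0,0,0],
  [0,0,0,0],
  [0,0,0,0],
])

```text
time_s: 13.15
eef_pos: [0.4725, -0.0727, 0.1669]
eef_rot: [[0.001, 0.893, 0.449], [-0.0, 0.449, -0.893], [-1.0, 0.0, 0.001]]
ft_force: [-0.3, 0.6, -0.9]
grip_width: 0.0004
```

Request:
jog_arm([
  [1,0,0,0],
  [1,0,0,0],
  [1,0,0,0],
  [1,0,0,0],
  [1,0,0,0],
  [1,0,0,0],
  [1,0,0,0],
  [1,0,0,0],
  [0,0,0,0],
  [0,0,0,0],
])

```text
time_s: 14.4
eef_pos: [0.4723, -0.0726, 0.1587]
eef_rot: [[-0.0, 0.893, 0.449], [-0.0, 0.449, -0.893], [-1.0, -0.0, 0.0]]
ft_force: [-1.3, 0.7, 2.9]
grip_width: 0.0005
```

Request:
jog_arm([
  [1,0,0,0],
  [0,0,0,0],
  [1,0,0,0],
  [0,0,0,0],
  [1,0,0,0],
  [0,0,0,0],
  [0,0,0,0],
  [0,0,0,0],
  [0,0,0,0],
  [0,0,0,0],
])

```text
time_s: 15.65
eef_pos: [0.4724, -0.0726, 0.1562]
eef_rot: [[0.0, 0.893, 0.449], [-0.0, 0.449, -0.893], [-1.0, 0.0, 0.0]]
ft_force: [-2.3, 1.3, 7.2]
grip_width: 0.0007
```

Request:
jog_arm([
  [1,0,0,0],
  [0,0,0,0],
  [0,0,0,0],
  [1,0,0,0],
  [0,0,0,0],
  [0,0,0,0],
  [0,0,0,0],
  [0,0,0,0],
  [0,0,0,0],
  [0,0,0,0],
])

```text
time_s: 16.9
eef_pos: [0.4725, -0.0726, 0.1559]
eef_rot: [[0.001, 0.893, 0.45], [-0.001, 0.45, -0.893], [-1.0, 0.001, 0.001]]
ft_force: [-7.0, 2.4, 21.3]
grip_width: 0.0008
```

It has bottomed: z stopped at 0.1559 while the force rose to 21 N. Releasing now.

Request:
jog_arm([
  [-2,0,0,0],
  [-2,0,0,0],
  [-4,0,0,0],
  [-8,0,0,0],
  [-12,0,0,0],
  [-15,0,0,0],
  [-15,0,0,0],
  [-15,0,0,0],
  [-10,0,0,0],
  [0,0,0,0],
])

```text
time_s: 18.15
eef_pos: [0.4728, -0.0728, 0.2376]
eef_rot: [[0.002, 0.893, 0.449], [-0.001, 0.449, -0.893], [-1.0, 0.001, 0.001]]
ft_force: [-0.6, 0.6, -0.7]
grip_width: 0.0004
```

Request:
jog_arm([
  [-5,-20,0,0],
  [-5,-20,0,0],
  [-5,-20,0,0],
  [0,-20,0,0],
  [0,-20,0,0],
  [0,-20,0,0],
  [0,-10,0,0],
  [0,0,0,0],
  [0,0,0,0],
  [0,0,0,0],
])

```text
time_s: 19.4
eef_pos: [0.3566, -0.1308, 0.2516]
eef_rot: [[0.0, 0.893, 0.45], [0.0, 0.45, -0.893], [-1.0, 0.0, -0.0]]
ft_force: [-0.1, 0.5, -0.3]
grip_width: 0.0005
```

```bash
python3 - <<'E'
from h import *
rep()
for n in("scene","top"): cv2.imwrite(f"pics/{n}7.png",bot.camera(n)[:,:,::-1])
crop("pics/scene7.png","pics/scene7c.png",225,115,120,100,6)
crop("pics/top7.png","pics/top7c.png",165,160,220,140,3.6)
E
```

```text
t 19.4 p [ 0.35655628 -0.13081859  0.25160379] z-axis ang -63.266829440659656 axis in tool y,z mm [231.14266848 -82.67982111] F [-0.05427706  0.47990145 -0.25743674] w 0.0005032988451886523 R0 [ 8.17986678e-07  2.10256891e-04 -9.99999978e-01]
```

View pics/scene7c.png

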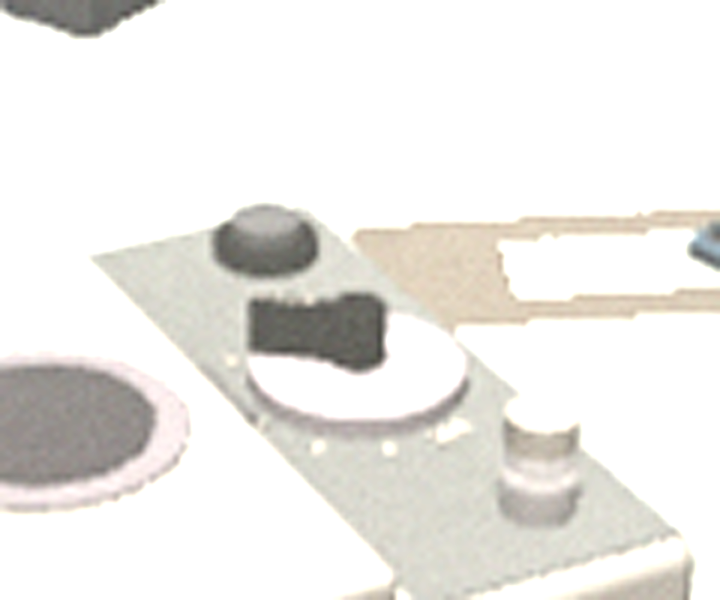

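View pics/top7c.png

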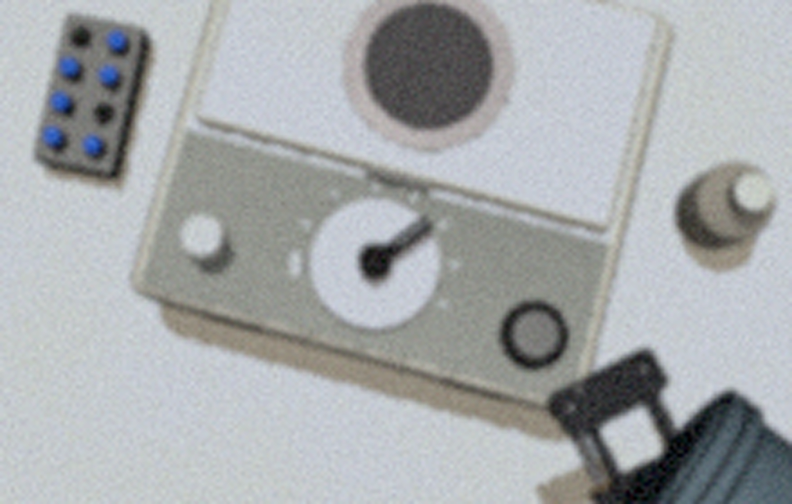

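The button is back out and looks as it did at the start. The lever points at mark 5, with marks 6 and 7 beyond it at top-crop (455,265) and (443,303). The jar, rack and bottle haven't moved, and the arm is clear.

```bash
python3 -c "
from bench import bot
print(bot.hand_in())"
```

```text
the job is handed in; nothing more can be done
None
```

The centrifuge is set to 5, the start button has been pressed and released, and I handed the job in at about 19.5 s of the 51 s allowed.

- **Speed selector:** The lever started at setting 2. I pushed it clockwise from behind with the shut fingers, through 3 and 4 and just past 4.5. I then backed the finger off. The last top picture shows the lever pointing at mark 5, with marks 6 and 7 beyond it.
- **Start button:** I pressed it straight down until it stopped moving (tip at 155.9 mm, 21 N), then lifted off. It looks fully out again, as in the first pictures.
- **Left alone:** The jar, tube rack and bottle are where they were, judging by eye. The arm is clear, and the force reading is back to noise level (about 0.5 N).
- **What disagreed:** The fingertips were thinner than I assumed, about 12.7 mm from centre to face instead of 17.5 mm. The lever therefore lagged my first estimate, and I corrected for this from the pictures. The click states and the button's full travel come only from pictures, position and force, as the joints cannot be read directly.

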